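# Walk the warming plate home against the upstand

### The job

First lift the pepper grinder off the warming plate and stand it on the round grey trivet. Then walk the heavy warming plate back by pushing its two near corners in turn, a little at a time so that it is never more than about ten degrees askew, and keeping off its control panel and glass top. Finish by pressing it home, firmly enough to feel it bear on the quartz upstand but without ramming it, so that both rear buffers are against the upstand; leave everything else where it stands.

Things in the scene. Friction and masses are not known exactly. Their poses are not given: they have to be found in the camera images.
- plate: electric warming plate: flat box 180 mm deep (x), 300 wide (y), 55 high on four low rubber feet, steel casing, black glass top, about 0.9 to 1.6 kg. Pushed at one near corner it slides at about 4 to 15 N, pivoting about a point some 160 mm beyond its centre on the other side. Origin: centre of its underside; x points away from the robot towards the upstand, y left, z up
- near_left (a point): middle of the bare steel left of the control panel on the plate's near face, 115 mm left of its centre, 28 mm above the worktop: the place to push. The bare steel runs from 75 to 150 mm off the centre and from 8 to 48 mm above the worktop
- near_right (a point): the same place at the right-hand near corner, 115 mm right of the centre
- buffer_left (a point): tip of the left rear rubber buffer (a 20 mm disc 8 mm proud of the far face), 98 mm ahead (x) and 115 mm left of the plate's origin, 30 mm up
- buffer_right (a point): tip of the right rear buffer, 115 mm right of the centre
- panel: black control panel in the middle of the plate's near face, 150 mm wide (y), 36 mm high, 3 mm proud of the steel, with a dial 30 mm across that sticks out 19 mm; origin at the middle of its lower edge where it meets the steel, axes as the plate's. Not to be touched
- glass: black glass top of the plate, 170 by 290 mm, 5 mm thick, upper face 55 mm above the worktop; origin at the centre of its underside, axes as the plate's. Not to be pressed on by the robot
- upstand: fixed white quartz strip standing along the back of the worktop, 20 mm thick, 700 mm long (y), 60 mm high, rigid; origin at the foot of the middle of its near face, x points away from the robot square to the face, y along it to the left. The buffers must meet this near face (x = 0)
- grinder: wooden pepper grinder, 140 mm high, 0.24 kg, standing on the glass top at first; origin at the centre of its foot. Foot 54 mm across; a straight waist 40 mm across runs from 50 to 106 mm above the foot; the head above it is 50 mm across, with a small steel nut on top
- trivet: round flat grey silicone trivet, 170 mm across, 8 mm thick, fixed on the worktop; origin at the centre of its underside
- bowl: blue melamine bowl, 160 mm across, 65 mm high, to be left alone; origin at the centre of its underside
- stockpot: empty aluminium stockpot, 185 mm across, 150 mm high, two loop handles, to be left alone; origin at the centre of its underside
- spoon: steel tasting spoon 200 mm long, lying on the worktop, to be left alone; x along its length from handle to bowl
Things that resemble listed ones, but are neither listed nor needed, are in the scene too. There is more than one size of the grinder; the one meant has the size given above. There is more than one size of the trivet; the one meant has the size given above.

How it is judged:
By the outcome, as a careful person would: the job done as asked, in the order asked, and still so for the second after the job is handed in, with the robot touching nothing.
It also fails if it takes over 72 s, if anything falls off the work surface, if the arm or the gripper's body presses on something with over 40 N, if the wrist force passes 120 N, or if a joint passes its speed limit or range.

### The arm

A 7-joint arm with a two-finger parallel gripper is mounted at the origin on the work surface. World frame = base frame: x ahead of the robot, y to its left, z up, the work surface at z = 0. Lengths are in m, angles in rad, forces in N, time in s.
With the tool pointing down it reaches from about 0.425 to 0.875 m from the base axis. Payload 4.7 kg.
Tool frame: the origin (TCP) lies where the fingers leave the gripper's body, on its centre line; the fingertips stand 70 mm ahead of it and the grasp point (between the pads) lies 51 mm ahead of it; z points along the fingers, y is the direction in which the jaws open and shut (so a half turn about z gives the same grasp; the last joint's range is limited). The gripper opens to 87 mm and grips with 3 to 60 N. Pads are 19 mm wide; open, the fingers measure 117 mm over their backs; the gripper's body (75 mm by 190 mm) begins 51 mm behind the grasp point.
Start: joints at [1.256, 0.321, -0.07, 1.45, 0.023, 1.371, -0.057], TCP at [0.21, -0.615, 0.292] pointing down, gripper open.
Joint ranges: [-2.86, 2.86], [-0.3, 2.09], [-1.38, 1.24], [0.06, 2.45], [-1.56, 4.7], [0.09, 2.05], [-2.69, 2.69]. Speed limits (rad/s): [2.57, 2.57, 3.14, 3.14, 3.14, 3.14, 3.14].

### API

Orientations are given as a rotation vector (axis times angle).
In Python, from rig import arm gives the robot as it stands. The module is installed in compiled form; this text tells all that it offers.
- The arm moves only by the tool apply_moves, never from a script. Its argument "plan" is text: rows parted by semicolons, each of 7 numbers parted by spaces: the turn, a rotation vector about the tool's x, y, z in rad, then the shift along the tool's x, y, z in cm, then the opening in per cent of the stroke, from 0 (shut) to 100 (fully open). In form: rx ry rz dx dy dz grip; .... A call has 1 to 12 rows; each row shifts and turns the commanded pose from where the row before left it, along the tool's axes as they then stand; what a row does not reach is not made up. A row lasts 1/12 s, in which the tool goes at most 41.7 mm and 7.16 degrees, less where a joint would pass 70% of its speed; a pose out of reach is approached as far as the arm can. A call with a gripper value outside its range is refused whole. The fingers move at their own pace and stop on an object; the grip force is fixed at half the most. Time passes only in rows, so rows that do not move let the fingers close. It gives the time, the measured TCP pose, the force and the opening at its end, in the units of the state.
- arm.get_obs(): the state, without advancing time (a new reading comes with each control period).
- arm.camera(name): name is "scene" or "side" or "wrist"; returns the picture (384x512x3 uint8, red, green, blue); there is no depth.
- arm.camera_params(name): a dict with "K" (3x3 intrinsics, pixels), "k1" (the pictures are not rectified: a ray, as slopes to the right and down, at radius r is drawn at 1 + k1 r^2 times it, then the intrinsics apply), "pose" (4x4, takes a point from camera to world coordinates); the wrist camera has in their place "mount" (4x4, takes a point from camera to tool coordinates, whose origin is the TCP and whose axes are the flange's). Camera axes: x right, y up, looking along -z (the intrinsics and any distortion apply to the point x, -y, -z); pixel columns grow to the right and rows downward; lengths in m; the calibration is good to about 2 mm. A picture is of the moment at which its call begins: read the wrist's pose just before it. camera_params takes no time and is no camera call.
- arm.finish_job(): hands the job in, once; it reports no verdict.
The state is a dict: "time_s": time; "joints": joint angles; "qd": joint speeds; "joint_efforts": joint torques, N m; "eef_pos": TCP position; "eef_rot": TCP orientation; "force": force on the tool from outside, world axes, zero at the start; "torque": the same for the moment, N m; "grip_width": finger opening in m.
Only numpy, scipy, OpenCV 4.12 (cv2) and the standard library are available. Lean on these libraries where they do the work, as an engineer would, in place of code of your own. Each camera call takes 0.05 s, during which the arm holds its last target. There are 200 camera calls.

## Working session

There is one attempt and no reset: what is moved stays moved. The work goes in short steps, Python scripts to look and compute and a tool call to move; the robot and the scene stay as the last step left them, time stands still between calls to the robot, and variables do not carry over. Pictures are saved under pics/ and viewed, about 8 in all and at most 12, crops included, and the job is handed in when it is done.

Besides the shell and the picture viewer there is one more tool, called after "Emit:" as a command line: name --argument value ..., lists and objects as JSON in quotes. apply_moves: Moves the arm, as the interface text tells. Its arguments: {"type":"object","properties":{"plan":{"type":"string"}},"required":["plan"]}

```bash
mkdir -p pics; python3 - <<'E'
from rig import arm
import cv2,numpy as np
for n in("scene","side"):
    im=arm.camera(n); cv2.imwrite(f"pics/{n}0.png",cv2.cvtColor(im,4))
    p=arm.camera_params(n); print(n,np.round(p["K"],1).tolist(),p["k1"],np.round(p["pose"],3).tolist())
p=arm.camera_params("wrist");print({k:np.round(v,4).tolist() for k,v in p.items()})
o=arm.get_obs();print(o)
E
```

```text
scene [[491.6, 0.0, 258.2], [0.0, 491.6, 177.3], [0.0, 0.0, 1.0]] 0.029067231215634783 [[-0.068, -0.687, 0.724, 1.631], [0.998, -0.054, 0.042, 0.098], [0.01, 0.725, 0.689, 1.067], [0.0, 0.0, 0.0, 1.0]]
side [[471.8, 0.0, 261.1], [0.0, 471.8, 189.8], [0.0, 0.0, 1.0]] -0.08087696770188238 [[0.98, 0.1, -0.172, 0.301], [-0.199, 0.535, -0.821, -1.312], [0.01, 0.839, 0.544, 0.944], [0.0, 0.0, 0.0, 1.0]]
{'K': [[329.6, 0.0, 259.8081], [0.0, 329.6, 188.4789], [0.0, 0.0, 1.0]], 'k1': 0.0281, 'mount': [[-0.0008, 0.9692, 0.2464, 0.0676], [1.0, 0.0009, -0.0001, -0.0], [-0.0003, 0.2464, -0.9692, -0.0926], [0.0, 0.0, 0.0, 1.0]]}
{'time_s': 0.1, 'joints': array([ 1.25612438,  0.32177111, -0.07007371,  1.45153975,  0.0226742 ,
        1.37081172, -0.05688734]), 'qd': array([-1.01955709e-03, -1.41063655e-03,  2.97890139e-05, -2.05872814e-03,
       -1.48998261e-04, -1.30650715e-03,  2.17043069e-04]), 'joint_efforts': array([-1.41527529e-03, -4.92570519e+01, -4.06736713e-01, -3.13398814e+01,
       -6.42099534e-02,  3.95196257e-02,  3.50332959e-05]), 'eef_pos': array([ 0.20968569, -0.61485608,  0.29126294]), 'eef_rot': array([-3.09756669e+00, -5.13904211e-01,  7.08004498e-04]), 'force': array([0.29506073, 0.38496912, 0.69406428]), 'torque': array([-0.03504969, -0.01266494,  0.02010255]), 'grip_width': 0.08712883556253181}
```

View pics/scene0.png

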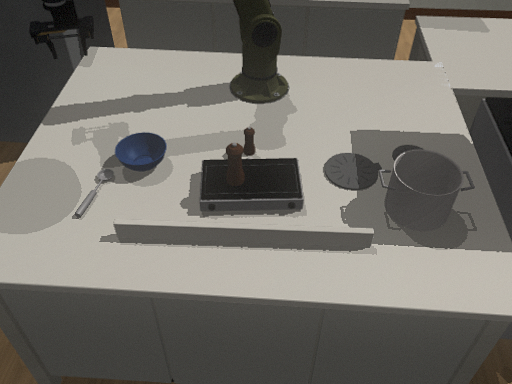

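View pics/side0.png

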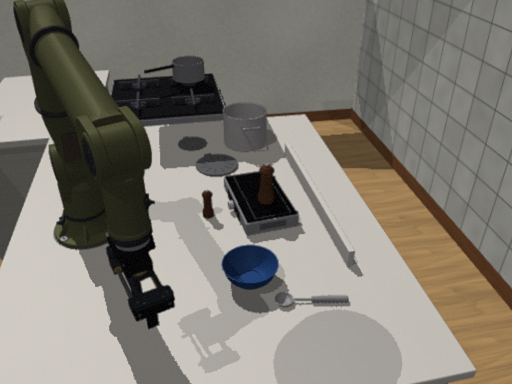

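The scene view shows the large grinder on the plate at about (235,165), with a small decoy on the worktop at (249,142). The larger trivet is at (351,171) and a smaller one is at (409,155). The bowl is at (141,153) and the upstand runs from (116,230) to (370,240). The side view agrees. I'll zoom in to get exact pixels.

```bash
cat > h.py <<'E'
import numpy as np,cv2
from rig import arm
from scipy.spatial.transform import Rotation as R
def ray(P,uv):
    K=np.array(P["K"]);s=np.array([(uv[0]-K[0,2])/K[0,0],(uv[1]-K[1,2])/K[1,1]]);d=s.copy()
    for _ in range(20): s=d/(1+P["k1"]*(s@s))
    return P["pose"][:3,3],P["pose"][:3,:3]@np.array([s[0],-s[1],-1])
def onz(P,uv,z):
    c,d=ray(P,uv);return c+d*(z-c[2])/d[2]
def proj(P,X):
    X=np.atleast_2d(X);c=(X-P["pose"][:3,3])@P["pose"][:3,:3];s=np.c_[c[:,0]/-c[:,2],-c[:,1]/-c[:,2]]
    s=s*(1+P["k1"]*(s**2).sum(1))[:,None];K=np.array(P["K"]);return s*[K[0,0],K[1,1]]+[K[0,2],K[1,2]]
def cam(n): return {k:np.array(v) for k,v in arm.camera_params(n).items()}
def wcam():
    P=cam("wrist");o=arm.get_obs();T=np.eye(4);T[:3,:3]=R.from_rotvec(o["eef_rot"]).as_matrix();T[:3,3]=o["eef_pos"];P["pose"]=T@P["mount"];return P
def crop(src,x0,y0,w,h,s,out):
    im=cv2.imread(src)[y0:y0+h,x0:x0+w];im=cv2.resize(im,None,fx=s,fy=s,interpolation=2)
    im=np.clip(im*1.5,0,255).astype(np.uint8)
    for i in range(0,w,20):cv2.putText(im,str(x0+i),(i*s,10),0,.35,(0,0,255),1);im[:6 if i%100 else 14,i*s]=255; im[::4,i*s]=(0,160,0)
    for i in range(0,h,20):cv2.putText(im,str(y0+i),(0,i*s+10),0,.35,(0,0,255),1);im[i*s,::4]=(0,160,0)
    cv2.imwrite(out,im)
E
python3 -c "
from h import *
crop('pics/scene0.png',190,120,200,130,4,'pics/c1.png')
crop('pics/side0.png',190,140,160,120,5,'pics/c2.png')"
```

```text
(no output)
```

View pics/c1.png

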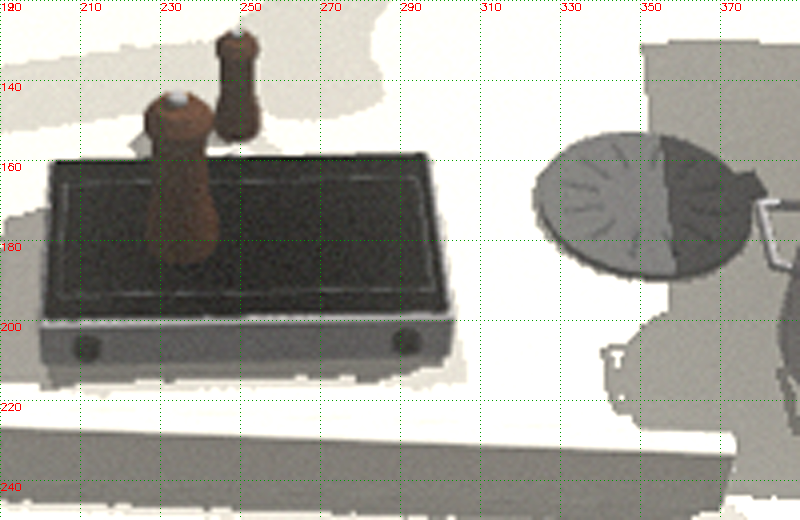

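View pics/c2.png

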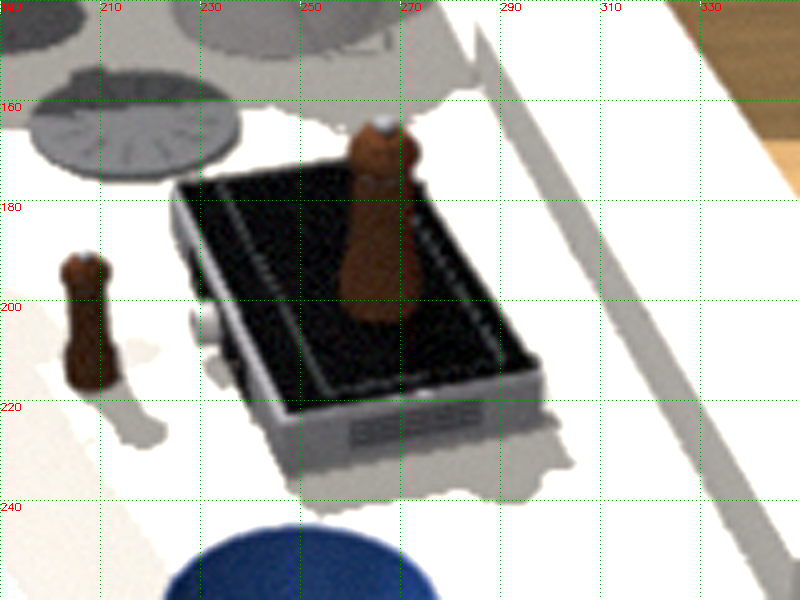

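```bash
cat > m.py <<'E'
from h import *
from scipy.optimize import least_squares as LS
S=cam("scene");D=cam("side")
Rz=lambda a:np.array([[np.cos(a),-np.sin(a)],[np.sin(a),np.cos(a)]])
def W(p,pts):
    pts=np.array(pts,float);return np.c_[pts[:,:2]@Rz(p[2]).T+p[:2],pts[:,2]]
g=lambda x,y:[x*.085,y*.145,.055]
sp=[g(-1,-1),g(-1,1),g(1,1),g(1,-1),[.098,-.115,.03],[.098,.115,.03]]
su=np.array([(202.5,160.5),(296.7,158.7),(301.7,198.2),(200.5,199.5),(211.7,207),(291.2,205.2)])-.5
dp=[g(-1,1),g(-1,-1),g(1,-1)];du=np.array([(225.6,177.2),(247.2,222.4),(297.6,213.6)])-.5
fs=lambda p:(proj(S,W(p,sp))-su).ravel();fd=lambda p:(proj(D,W(p,dp))-du).ravel()
for n,f in(("scene",fs),("side",fd),("both",lambda p:np.r_[fs(p),fd(p)])):
    r=LS(f,[.62,0,0]);print("plate",n,np.round(r.x,4),"deg",np.degrees(r.x[2]).round(2),"res",np.round(r.fun,1).tolist())
c,d=zip(*(ray(*a) for a in((S,(234.2,142.5)),(D,(266,163.2)))))
A=np.c_[d[0],-d[1]];t=np.linalg.lstsq(A,c[1]-c[0],rcond=None)[0];print("nut",c[0]+d[0]*t[0],c[1]+d[1]*t[1])
print("foot scene far",onz(S,(235.2,185.7),.055),"side near",onz(D,(265.5,204),.055))
for P,l,r,tp,b in((S,323,378.5,152.7,187.5),(D,195.7,237.7,153.7,174)):
    th=np.linspace(0,2*np.pi,200)
    f=lambda p:(lambda q:[q[:,0].min()-l,q[:,0].max()-r,q[:,1].min()-tp])(proj(P,np.c_[p[0]+p[2]*np.cos(th),p[1]+p[2]*np.sin(th),0*th+.008]))
    print("trivet",LS(f,[.6,.25,.08]).x)
a,b=onz(S,(189.5,226.6),.06),onz(S,(373.2,233.3),.06);print("upstand far top edge",a,b,"yaw",np.degrees(np.arctan2(-(b-a)[0],(b-a)[1])))
a=onz(S,(115.5,221),.06);print(a)
E
python3 m.py; python3 -c "
from h import *
crop('pics/side0.png',265,125,100,140,4,'pics/c3.png')"
```

```text
plate scene [0.5693 0.0111 0.1048] deg 6.0 res [0.6, -0.8, -0.4, -0.6, 0.1, -1.1, -0.0, -0.3, -0.3, 1.3, 0.1, 1.4]
plate side [0.5714 0.0096 0.1004] deg 5.75 res [-0.2, -0.6, -0.1, 0.3, 0.3, 0.1]
plate both [0.5701 0.0109 0.1053] deg 6.03 res [0.5, -0.6, -0.5, -0.5, 0.0, -0.9, -0.1, -0.1, -0.4, 1.5, 0.0, 1.6, -0.8, -0.7, -0.3, 0.1, -0.1, -0.2]
nut [ 0.58359439 -0.03157041  0.19796279] [ 0.58469694 -0.03250919  0.19677406]
foot scene far [ 0.60881029 -0.02947181  0.055     ] side near [ 0.58027527 -0.05600041  0.055     ]
trivet [0.46497457 0.32311364 0.08723464]
trivet [0.46224092 0.32217159 0.0834812 ]
upstand far top edge [ 0.77899732 -0.13511145  0.06      ] [0.76494498 0.35514884 0.06      ] yaw 1.6418209328705042
[ 0.77413902 -0.33726225  0.06      ]
```

View pics/c3.png

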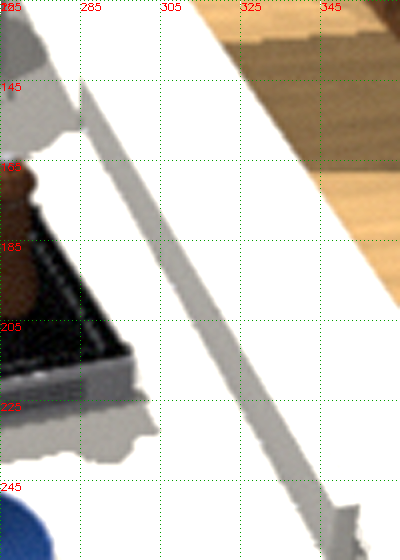

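```bash
python3 - <<'E'
from h import *
D=cam("side");S=cam("scene")
for z,u in((.06,[(285,144.5),(347.5,251.5)]),(0,[(284.5,154.5),(343.2,259.5)])):
    a,b=[onz(D,q,z) for q in u];print(z,a,b,"yaw",np.degrees(np.arctan2(-(a-b)[0],(a-b)[1])),"len",np.linalg.norm(a-b))
# automatic edge: scene far top edge, subpixel gradient
im=cv2.cvtColor(cv2.imread("pics/scene0.png"),6).astype(float)
pts=[]
for x in range(125,366,5):
    col=im[214:242,x-1:x+2].mean(1);g=np.diff(col);i=g.argmin();pts.append((x,214.5+i,g[i],))
W=np.array([onz(S,p[:2],.06) for p in pts]);f=np.polyfit(W[:,1],W[:,0],1)
for _ in range(3):
    k=abs(np.polyval(f,W[:,1])-W[:,0])<.004;f=np.polyfit(W[k,1],W[k,0],1)
print("scene far edge x=%.4f at y=0, slope %.4f"%(f[1],f[0]),k.sum(),len(k))
im=cv2.cvtColor(cv2.imread("pics/side0.png"),6).astype(float)
P=[]
for y in range(165,245,4):
    row=im[y-1:y+2,285:360].mean(0);g=np.diff(row);P.append((y,284.5+1+g[:].argmin()+0,285+.5+g.argmax()))
for s,z in((1,0.),(2,.06)):
    W=np.array([onz(D,(p[s],p[0]),z) for p in P]);f=np.polyfit(W[:,1],W[:,0],1)
    for _ in range(3):
        k=abs(np.polyval(f,W[:,1])-W[:,0])<.006;f=np.polyfit(W[k,1],W[k,0],1)
    print("side z",z,f,k.sum())
E
```

```text
0.06 [0.74405602 0.33710291 0.06      ] [ 0.76155004 -0.34282308  0.06      ] yaw 1.4738550976213893 len 0.6801510095347514
0 [0.75029828 0.36173581 0.        ] [ 0.76706776 -0.30976058  0.        ] yaw 1.4305673355470647 len 0.6717057586541567
scene far edge x=0.7742 at y=0, slope -0.0277 49 49
side z 0.0 [-0.02630685  0.75816641] 19
side z 0.06 [2.24955217 0.37510861] 1<stdin>:21: RankWarning: Polyfit may be poorly conditioned
<stdin>:21: RankWarning: Polyfit may be poorly conditioned
<stdin>:21: RankWarning: Polyfit may be poorly conditioned
```

Measurements so far:
- **Plate:** (0.570, 0.011), yaw 6.0°. The two views agree within 2 mm.
- **Grinder:** (0.583, −0.031).
- **Trivet:** (0.464, 0.323), radius 85 mm, which matches the size given.
- **Upstand:** near face at x≈0.755 at y=0, yaw ≈1.5°.

The grinder comes first. I'll square the tool and move above it.

Emit:
apply_moves --plan "0 0 0.11 0 0 0 100;0 0 0.11 0 0 0 100;0 0 0.11 0 0 0 100;0 0 0 1.9 -2.9 0 100;0 0 0 1.9 -2.9 0 100;0 0 0 1.9 -2.9 0 100;0 0 0 1.9 -2.9 0 100;0 0 0 1.9 -2.9 0 100;0 0 0 1.9 -2.9 0 100;0 0 0 1.9 -2.9 0 100;0 0 0 1.9 -2.9 0 100;0 0 0 1.9 -2.9 0 100"

```text
time_s: 1.1
eef_pos: [0.3816, -0.3527, 0.2919]
eef_rot: [-3.141, 0.002, 0.001]
force: [0.7, -0.3, -0.9]
grip_width: 0.0867
```

Emit:
apply_moves --plan "0 0 0 1.9 -2.9 0 100;0 0 0 1.9 -2.9 0 100;0 0 0 1.9 -2.9 0 100;0 0 0 1.9 -2.9 0 100;0 0 0 1.9 -2.9 0 100;0 0 0 1.9 -2.9 0 100;0 0 0 1.9 -2.9 0 100;0 0 0 1.9 -2.9 0 100;0 0 0 1.9 -2.9 0 100;0 0 0 0 0 0 100"

```text
time_s: 1.93
eef_pos: [0.555, -0.0851, 0.292]
eef_rot: [-3.136, -0.015, -0.003]
force: [-0.8, 0.8, 0.0]
grip_width: 0.0872
```

```bash
python3 - <<'E'
from h import *
P=wcam();im=arm.camera("wrist");cv2.imwrite("pics/w0.png",cv2.cvtColor(im,4))
S,D=cam("scene"),cam("side")
print("eef",arm.get_obs()["eef_pos"],"cam",P["pose"][:3,3])
print("pred nut",proj(P,[[.584,-.0315,.195]]),"buffers etc", proj(P,[[.654,.135,.03],[.679,-.093,.03],[.755,0,.06]]).round(1).tolist())
print("decoy foot scene",onz(S,(249,155),0),"side",onz(D,(207.5,217),0),"pot",onz(S,(425,222),0),"bowl c",onz(S,(141,150),.05))
crop("pics/w0.png",0,0,512,384,1,"pics/w0c.png")
E
```

```text
eef [ 0.55367    -0.08880057  0.2918492 ] cam [ 0.62241592 -0.08462275  0.38478218]
pred nut [[170.1418866 171.9799557]] buffers etc [[43.6, 69.8], [270.4, 46.5], [162.7, -59.2]]
decoy foot scene [ 0.40569288 -0.0055797   0.        ] side [ 3.88999406e-01 -1.77143573e-02  1.11022302e-16] pot [0.65913187 0.52342625 0.        ] bowl c [ 0.46613549 -0.3441325   0.05      ]
```

View pics/w0.png

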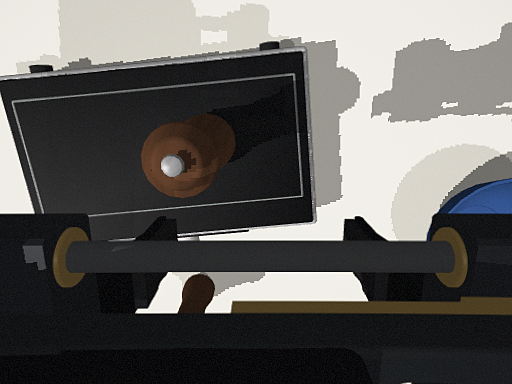

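The wrist view puts the nut at (172,166) against a predicted (170,172), and the buffers at (270,42) and (40,66), so they agree within 3–5 mm. I'll use (0.585, −0.032) for the grinder.

Emit:
apply_moves --plan "0 0 0 1.1 -2.0 0 100;0 0 0 1.1 -2.0 0 100;0 0 0 1.1 -2.1 0 100;0 0 0 0 0 0 100;0 0 0 0 0 2 100;0 0 0 0 0 2 100;0 0 0 0 0 2 100;0 0 0 0 0 1.5 100;0 0 0 0 0 0.7 100;0 0 0 0 0 0.3 100;0 0 0 0 0 0 100;0 0 0 0 0 0 100"

```text
time_s: 2.98
eef_pos: [0.5859, -0.0332, 0.2081]
eef_rot: [3.141, -0.003, 0.002]
force: [0.5, 1.4, 0.6]
grip_width: 0.0869
```

Emit:
apply_moves --plan "0 0 0 0 0 0.4 100;0 0 0 0 0 0.3 100;0 0 0 0 0 0 100;0 0 0 0 0 0 0;0 0 0 0 0 0 0;0 0 0 0 0 0 0;0 0 0 0 0 0 0;0 0 0 0 0 0 0;0 0 0 0 0 0 0;0 0 0 0 0 0 0;0 0 0 0 0 0 0;0 0 0 0 0 0 0"

```text
time_s: 3.98
eef_pos: [0.5856, -0.0326, 0.2003]
eef_rot: [-3.142, 0.002, -0.0]
force: [0.1, -0.1, -0.4]
grip_width: 0.0482
```

Emit:
apply_moves --plan "0 0 0 0 0 0 0;0 0 0 0 0 0 0;0 0 0 0 0 0 0;0 0 0 0 0 0 0;0 0 0 0 0 0 0;0 0 0 0 0 0 0"

```text
time_s: 4.48
eef_pos: [0.5856, -0.0326, 0.2003]
eef_rot: [3.142, -0.002, 0.0]
force: [-0.1, 0.1, -0.2]
grip_width: 0.0482
```

The width reads 48 mm, so the pads are bearing on the head rather than the 40 mm waist. I'll try a small lift to see if the hold is secure.

Emit:
apply_moves --plan "0 0 0 0 0 -0.3 0;0 0 0 0 0 -0.4 0;0 0 0 0 0 -0.5 0;0 0 0 0 0 -0.5 0;0 0 0 0 0 0 0;0 0 0 0 0 0 0;0 0 0 0 0 0 0;0 0 0 0 0 0 0"

```text
time_s: 5.15
eef_pos: [0.5854, -0.0327, 0.217]
eef_rot: [3.141, -0.002, -0.001]
force: [-0.3, 0.3, -1.6]
grip_width: 0.0481
```

```bash
python3 - <<'E'
from h import *
a=[arm.camera(n) for n in("scene","side")]
for n,im in zip(("s1","d1"),a): cv2.imwrite(f"pics/{n}.png",cv2.cvtColor(im,4))
print(arm.get_obs()["force"])
crop("pics/d1.png",220,110,80,110,5,"pics/d1c.png");crop("pics/s1.png",200,100,80,110,5,"pics/s1c.png")
cv2.imwrite("pics/two1.png",np.hstack([cv2.imread("pics/d1c.png"),cv2.imread("pics/s1c.png")]))
E
```

```text
[ 0.13121615  1.51667334 -2.92571865]
```

View pics/two1.png

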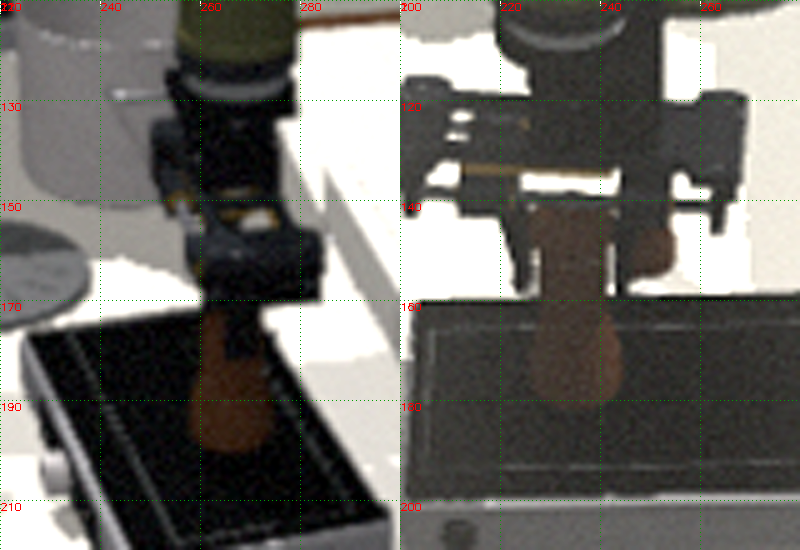

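The grinder is held upright by the head: its foot has risen to side row 200 (from 204) and the force reads about −2.4 N, which is its weight. I'll carry it to the trivet.

Emit:
apply_moves --plan "0 0 0 0 0 -1.0 0;0 0 0 -0.2 -0.5 -1.2 0;0 0 0 -0.4 -1.2 -1.0 0;0 0 0 -0.6 -1.8 -0.6 0;0 0 0 -0.8 -2.4 0 0;0 0 0 -0.9 -2.6 0 0;0 0 0 -0.9 -2.6 0 0;0 0 0 -0.9 -2.6 0 0;0 0 0 -0.9 -2.6 0 0;0 0 0 -0.9 -2.6 0 0;0 0 0 -0.9 -2.6 0 0;0 0 0 -0.9 -2.6 0 0"

```text
time_s: 6.25
eef_pos: [0.5017, 0.2112, 0.257]
eef_rot: [-3.141, -0.0, -0.003]
force: [0.3, -0.7, -2.5]
grip_width: 0.0479
```

Emit:
apply_moves --plan "0 0 0 -0.9 -2.6 0 0;0 0 0 -0.9 -2.6 0 0;0 0 0 -0.8 -2.4 0 0;0 0 0 -0.6 -2.0 0 0;0 0 0 -0.5 -1.5 0 0;0 0 0 -0.3 -0.9 0 0;0 0 0 -0.2 -0.6 0 0;0 0 0 0 0 0 0;0 0 0 0 0 0 0;0 0 0 0 0 0 0;0 0 0 0 0 0 0;0 0 0 0 0 0 0"

```text
time_s: 7.25
eef_pos: [0.4616, 0.3335, 0.2551]
eef_rot: [3.141, -0.005, 0.0]
force: [0.1, -0.9, -2.2]
grip_width: 0.0479
```

Emit:
apply_moves --plan "0 0 0 0.1 0.5 0.5 0;0 0 0 0.1 0.5 1.2 0;0 0 0 0 0 1.5 0;0 0 0 0 0 1.5 0;0 0 0 0 0 1.5 0;0 0 0 0 0 1.5 0;0 0 0 0 0 1.0 0;0 0 0 0 0 0.6 0;0 0 0 0 0 0.3 0;0 0 0 0 0 0 0;0 0 0 0 0 0 0;0 0 0 0 0 0 0"

```text
time_s: 8.25
eef_pos: [0.4634, 0.3249, 0.16]
eef_rot: [-3.141, 0.002, -0.002]
force: [-0.1, 0.7, -2.8]
grip_width: 0.0481
```

Emit:
apply_moves --plan "0 0 0 0 0 0.2 0;0 0 0 0 0 0.2 0;0 0 0 0 0 0.1 0;0 0 0 0 0 0.1 0;0 0 0 0 0 0 0;0 0 0 0 0 0 0"

```text
time_s: 8.75
eef_pos: [0.463, 0.3245, 0.1532]
eef_rot: [3.142, -0.002, 0.0]
force: [-0.2, 0.3, -1.6]
grip_width: 0.0482
```

Emit:
apply_moves --plan "0 0 0 0 0 0.1 0;0 0 0 0 0 0 0;0 0 0 0 0 0 0"

```text
time_s: 9.0
eef_pos: [0.4634, 0.3248, 0.1532]
eef_rot: [-3.141, 0.002, -0.002]
force: [-1.9, -1.3, 5.4]
grip_width: 0.048
```

Contact: the force has turned positive. I'll release and go straight up.

Emit:
apply_moves --plan "0 0 0 0 0 0 40;0 0 0 0 0 0 70;0 0 0 0 0 0 100;0 0 0 0 0 0 100;0 0 0 0 0 0 100;0 0 0 0 0 0 100;0 0 0 0 0 0 100;0 0 0 0 0 0 100;0 0 0 0 0 -0.5 100;0 0 0 0 0 -1.5 100;0 0 0 0 0 -2.5 100;0 0 0 0 0 -3 100"

```text
time_s: 10.0
eef_pos: [0.4621, 0.3238, 0.2268]
eef_rot: [3.14, -0.001, -0.005]
force: [1.3, -0.1, -0.3]
grip_width: 0.0869
```

The grinder is released. I'll shut the fingers and move to in front of the left near corner, tilting the tool slightly so that the tips lead.

Emit:
apply_moves --plan "0 0 0 0 0 -1.5 100;0 0 0 0 0 -1.5 50;0 0 0 -0.4 2.2 0 0;0 0 0 -0.4 2.2 0 0;0 0 0 -0.4 2.2 0 0;0 0 0 -0.4 2.2 0 0;0 0 0 -0.4 2.2 0 0;0 0 0 -0.4 2.2 0 0;0 0 0 -0.4 2.2 0 0;0 0 0 -0.4 2.2 0 0;0 0 0 -0.5 2.2 0 0;0 0 0 0 0 0 0"

```text
time_s: 11.0
eef_pos: [0.4253, 0.1222, 0.2574]
eef_rot: [3.138, -0.011, -0.0]
force: [0.8, 0.4, -0.0]
grip_width: 0.0218
```

Emit:
apply_moves --plan "0 0 0 0 0 0 0;0 0.12 0 0 0 0 0;0 0 0 -0.3 0 2.5 0;0 0 0 -0.3 0 2.5 0;0 0 0 -0.3 0 2.5 0;0 0 0 -0.3 0 2.5 0;0 0 0 -0.3 0 2.5 0;0 0 0 -0.2 0 2.0 0;0 0 0 0 0 0 0;0 0 0 0 0 0 0;0 0 0 0 0 0 0"

```text
time_s: 11.92
eef_pos: [0.4271, 0.1277, 0.1125]
eef_rot: [-3.135, 0.0, -0.191]
force: [-0.5, -0.7, 0.0]
grip_width: 0.0006
```

```bash
python3 - <<'E'
from h import *
D=cam("side");a=[arm.camera(n) for n in("scene","side")]
for n,im in zip(("s2","d2"),a): cv2.imwrite(f"pics/{n}.png",cv2.cvtColor(im,4))
o=arm.get_obs();T=R.from_rotvec(o["eef_rot"]).as_matrix();print(o["eef_pos"],"tip",o["eef_pos"]+.07*T[:,2],o["joints"].round(2),o["grip_width"])
crop("pics/d2.png",185,130,80,110,5,"pics/d1c.png");crop("pics/s2.png",310,110,80,110,5,"pics/s1c.png")
cv2.imwrite("pics/two2.png",np.hstack([cv2.imread("pics/d1c.png"),cv2.imread("pics/s1c.png")]))
E
```

```text
[0.42746835 0.12725303 0.1128922 ] tip [0.43605894 0.12727662 0.04342134] [ 0.32  0.03 -0.69  2.19  0.08  0.82 -2.  ] 0.0002661092627776378
```

View pics/two2.png

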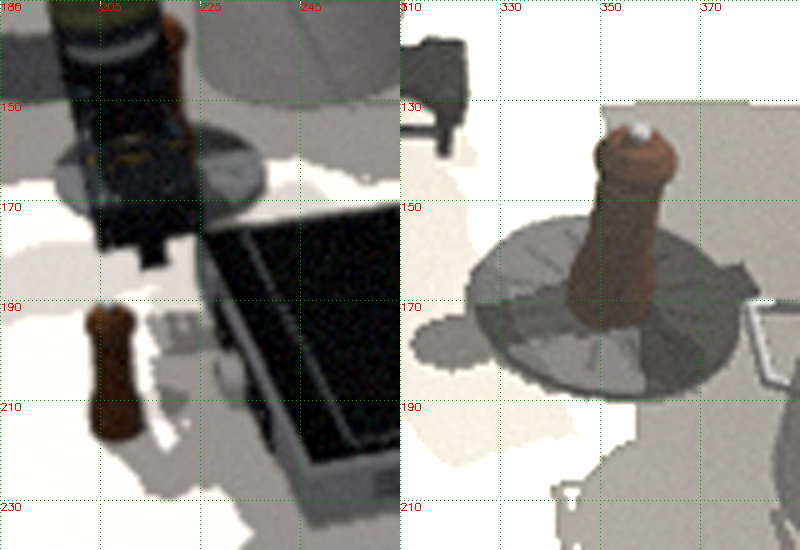

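Side view (left half): the tool is over the left near corner and the decoy is clear. Scene view (right half): the grinder is upright on the trivet with its foot at about (352,172), well inside the rim. I'll lower and close on the left corner.

Emit:
apply_moves --plan "0 0 0 -0.1 0 1.0 0;0 0 0 -0.1 0 0.8 0;0 0 0 0 0 0.2 0;0 0 0 0.5 0 0.06 0;0 0 0 0.5 0 0.06 0;0 0 0 0.3 0 0.04 0;0 0 0 0.2 0 0.02 0;0 0 0 0 0 0 0"

```text
time_s: 12.68
eef_pos: [0.4425, 0.1266, 0.0914]
eef_rot: [-3.136, 0.002, -0.189]
force: [-0.6, -0.1, 0.1]
grip_width: 0.0005
```

Emit:
apply_moves --plan "0 0 0 0.3 0 0.03 0;0 0 0 0.3 0 0.03 0;0 0 0 0.3 0 0.03 0;0 0 0 0 0 0 0"

```text
time_s: 13.02
eef_pos: [0.4498, 0.1265, 0.0909]
eef_rot: [3.135, -0.002, 0.183]
force: [-5.2, -0.7, 4.1]
grip_width: 0.0003
```

Contact at TCP x≈0.449, exactly as predicted. I'll push the left corner about 30 mm.

Emit:
apply_moves --plan "0 0 0 0.4 0 0.05 0;0 0 0 0.5 0 0.06 0;0 0 0 0.5 0 0.06 0;0 0 0 0.5 0 0.06 0;0 0 0 0.5 0 0.06 0;0 0 0 0.4 0 0.05 0;0 0 0 0.2 0 0.02 0;0 0 0 0 0 0 0"

```text
time_s: 13.68
eef_pos: [0.4789, 0.1281, 0.0902]
eef_rot: [-3.135, -0.0, -0.18]
force: [-4.8, 3.1, 0.3]
grip_width: 0.0006
```

```bash
cat > fit.py <<'E'
# detects the plate pose by matching the black glass in the scene camera against white worktop; needs unobscured far edge: uses buffers+glass mask
from h import *
from scipy.optimize import minimize
def Rz(a): return np.array([[np.cos(a),-np.sin(a)],[np.sin(a),np.cos(a)]])
def quad(p,x0,x1,hy,z):
    q=np.array([[x0,-hy],[x0,hy],[x1,hy],[x1,-hy]])@Rz(p[2]).T+p[:2];return np.c_[q,[z]*4]
S=cam("scene")
def edges(im,p,verbose=False):
    # far glass edge, left & right glass edges: signed gradient (dark inside) maximised
    g=cv2.GaussianBlur(cv2.cvtColor(im,7 if False else cv2.COLOR_RGB2GRAY).astype(np.float32),(0,0),.8);g=np.minimum(g,130)
    q=quad(p,-.085,.085,.145,.055);tot=0
    for a,b,n in((2,3,60),(1,2,30),(3,0,30)):
        t=np.linspace(.06,.94,n)[:,None];L=q[a]*(1-t)+q[b]*t
        c=np.r_[p[:2],.055];nrm=np.array(((q[a]+q[b])/2-c));nrm/=np.linalg.norm(nrm)
        o=proj(S,L+nrm*.004).astype(np.float32);i=proj(S,L-nrm*.004).astype(np.float32)
        f=lambda u:cv2.remap(g,u[:,:1].copy(),u[:,1:].copy(),1)
        tot+=np.clip(f(o)-f(i),-40,40).mean()*n
    return -tot
def plate(im,p0):
    best=None
    for da in np.radians(np.arange(-4,4.1,1)):
        for dx in np.arange(-.012,.0121,.004):
            p=np.array([p0[0]+dx,p0[1],p0[2]+da]);e=edges(im,p)
            if best is None or e<best[0]:best=(e,p)
    s=np.vstack([best[1],best[1]+np.diag([.004,.004,.02])])
    r=minimize(lambda p:edges(im,p),best[1],method="Nelder-Mead",options={"initial_simplex":s,"xatol":1e-5,"fatol":1e-3});return r.x,r.fun
if __name__=="__main__":
    import sys
    p0=[float(v) for v in sys.argv[1:4]]
    for f in sys.argv[4:]:
        if f=="now":
            o=arm.get_obs();print("t",o["time_s"],"eef",o["eef_pos"].round(4),"F",o["force"].round(1),"q",o["joints"].round(2).tolist());im=arm.camera("scene");cv2.imwrite("pics/now%05d.png"%round(100*o["time_s"]),cv2.cvtColor(im,4))
        else: im=cv2.cvtColor(cv2.imread(f),4)
        p,e=plate(im,np.r_[p0[:2],np.radians(p0[2])]);c=Rz(p[2])@[[.098,.098],[.115,-.115]]+p[:2,None];gap=(.755-.0271*c[1]-c[0])*1000
        print(f,"plate",p[:2].round(4),"deg %.2f"%np.degrees(p[2]),"score %.0f"%e,"gapL/R mm",gap.round(1),"nearL/R",(Rz(p[2])@[[-.09,-.09],[.125,-.125]]+p[:2,None]).T.round(4).tolist())
E
python3 fit.py .57 .011 6 pics/scene0.png pics/s2.png; python3 fit.py .587 .011 0 now
```

```text
pics/scene0.png plate [0.5722 0.0115] deg 5.83 score -4800 gapL/R mm [93.3 76.2] nearL/R [[0.4699, 0.1268], [0.4954, -0.122]]
pics/s2.png plate [0.5719 0.0107] deg 6.72 score -4800 gapL/R mm [95.5 74.8] nearL/R [[0.4679, 0.1243], [0.4971, -0.124]]
t 13.6833 eef [0.4789 0.1281 0.0902] F [-4.8  3.1  0.3] q [0.29, 0.19, -0.66, 2.1, 0.22, 0.79, -2.08]
now plate [0.5875 0.0036] deg 0.50 score -4800 gapL/R mm [67.3 71.5] nearL/R [[0.4964, 0.1278], [0.4986, -0.1222]]
```

```bash
sed -i 's/nrm\*\.004/nrm*.002/g; s/,-40,40)/,-200,200)/; s/(0,0),.8/(0,0),.6/' fit.py; python3 fit.py .57 .011 6 pics/scene0.png pics/s2.png; python3 fit.py .587 .011 0 pics/now*.png
```

```text
pics/scene0.png plate [0.5728 0.0122] deg 6.20 score -4745 gapL/R mm [93.5 74.8] nearL/R [[0.4698, 0.1268], [0.4969, -0.1218]]
pics/s2.png plate [0.5728 0.0123] deg 6.21 score -4911 gapL/R mm [93.5 74.8] nearL/R [[0.4698, 0.1268], [0.4969, -0.1217]]
pics/now01368.png plate [0.5888 0.0049] deg -0.03 score -4968 gapL/R mm [64.9 71.2] nearL/R [[0.4989, 0.13], [0.4988, -0.12]]
```

The fits now repeat well. The plate is at yaw −0.0°, about −1.5° relative to the upstand. I'll switch to the right corner.

Emit:
apply_moves --plan "0 0 0 -0.8 0 -0.1 0;0 0 0 -0.8 0 -0.1 0;0 0 0 0.25 0 -2 0;0 0 0 0.25 0 -2 0;0 0 0 0.25 0 -2 0;0 0 0 0 3.5 0 0;0 0 0 0 3.5 0 0;0 0 0 0 3.6 0 0;0 0 0 0 3.6 0 0;0 0 0 0 3.6 0 0;0 0 0 0 3.6 0 0;0 0 0 0 3.6 0 0"

```text
time_s: 14.73
eef_pos: [0.4642, -0.1256, 0.1525]
eef_rot: [3.134, -0.002, 0.191]
force: [1.1, 0.1, 1.7]
grip_width: 0.0004
```

Emit:
apply_moves --plan "0 0 0 0 0 0 0;0 0 0 0 0 0 0;0 0 0 -0.25 0 2 0;0 0 0 -0.25 0 2 0;0 0 0 -0.25 0 1.9 0;0 0 0 0 0 0 0;0 0 0 0 0 0 0;0 0 0 0 0 0 0"

```text
time_s: 15.4
eef_pos: [0.4652, -0.1228, 0.0935]
eef_rot: [3.135, 0.0, 0.191]
force: [-0.4, 0.5, 0.1]
grip_width: 0.0004
```

```bash
python3 fit.py .589 .005 0 now
```

```text
t 15.4 eef [ 0.4652 -0.1228  0.0935] F [-0.4  0.5  0.1] q [0.62, 0.12, -0.41, 2.14, 0.04, 0.77, -1.39]
now plate [0.5888 0.0048] deg 0.09 score -4830 gapL/R mm [65.1 71. ] nearL/R [[0.4986, 0.1297], [0.499, -0.1203]]
```

Emit:
apply_moves --plan "0 0 0 0.5 0 0.06 0;0 0 0 0.5 0 0.06 0;0 0 0 0.4 0 0.05 0;0 0 0 0.3 0 0.04 0;0 0 0 0.4 0 0.05 0;0 0 0 0.5 0 0.06 0;0 0 0 0.5 0 0.06 0;0 0 0 0.5 0 0.06 0;0 0 0 0.4 0 0.05 0;0 0 0 0.3 0 0.04 0;0 0 0 0.1 0 0.01 0;0 0 0 0 0 0 0"

```text
time_s: 16.45
eef_pos: [0.5065, -0.1258, 0.0915]
eef_rot: [3.134, -0.005, 0.178]
force: [-7.2, -4.9, 2.6]
grip_width: 0.0005
```

```bash
python3 fit.py .605 .005 5 now
```

```text
t 16.45 eef [ 0.5065 -0.1258  0.0915] F [-7.2 -4.9  2.6] q [0.58, 0.21, -0.41, 2.04, 0.09, 0.79, -1.45]
now plate [0.6024 0.0105] deg 6.09 score -5062 gapL/R mm [63.6 45.4] nearL/R [[0.4997, 0.1252], [0.5262, -0.1234]]
```

Relative yaw is +4.5°. Back to the left corner.

Emit:
apply_moves --plan "0 0 0 -1.0 0 -0.12 0;0 0 0 -1.0 0 -0.12 0;0 0 0 -0.75 0 -2 0;0 0 0 -0.75 0 -2.2 0;0 0 0 0.25 0 -1.9 0;0 0 0 0 -3.5 0 0;0 0 0 0 -3.5 0 0;0 0 0 0 -3.6 0 0;0 0 0 0 -3.6 0 0;0 0 0 0 -3.6 0 0;0 0 0 0 -3.6 0 0;0 0 0 0 -3.6 0 0"

```text
time_s: 17.5
eef_pos: [0.4686, 0.1284, 0.1518]
eef_rot: [3.135, -0.001, 0.191]
force: [0.9, -0.1, -0.2]
grip_width: 0.0006
```

Emit:
apply_moves --plan "0 0 0 0 0 0 0;0 0 0 0 0 0 0;0 0 0 -0.25 0 2 0;0 0 0 -0.25 0 2 0;0 0 0 -0.25 0 1.9 0;0 0 0 0 0 0 0;0 0 0 0 0 0 0"

```text
time_s: 18.08
eef_pos: [0.468, 0.1251, 0.0912]
eef_rot: [3.135, -0.004, 0.184]
force: [-0.1, 0.1, 0.1]
grip_width: 0.0007
```

Emit:
apply_moves --plan "0 0 0 0.5 0 0.06 0;0 0 0 0.5 0 0.05 0;0 0 0 0.3 0 0.04 0;0 0 0 0.3 0 0.03 0;0 0 0 0.5 0 0.06 0;0 0 0 0.5 0 0.05 0;0 0 0 0.5 0 0.06 0;0 0 0 0.5 0 0.05 0;0 0 0 0.5 0 0.06 0;0 0 0 0.4 0 0.04 0;0 0 0 0.2 0 0.02 0;0 0 0 0 0 0 0"

```text
time_s: 19.08
eef_pos: [0.515, 0.1281, 0.0923]
eef_rot: [-3.135, 0.001, -0.183]
force: [-4.3, 4.0, -1.0]
grip_width: 0.0004
```

```bash
python3 fit.py .622 .005 0 now
```

```text
t 19.0833 eef [0.515  0.1281 0.0923] F [-4.3  4.  -1. ] q [0.28, 0.26, -0.65, 2.02, 0.27, 0.82, -2.09]
now plate [0.6219 0.0014] deg -1.48 score -5159 gapL/R mm [29.1 41.2] nearL/R [[0.5352, 0.1287], [0.5287, -0.1212]]
```

Emit:
apply_moves --plan "0 0 0 -1.0 0 -0.12 0;0 0 0 -1.0 0 -0.12 0;0 0 0 0.25 0 -2 0;0 0 0 0.25 0 -2 0;0 0 0 0.25 0 -1.9 0;0 0 0 0 3.5 0 0;0 0 0 0 3.5 0 0;0 0 0 0 3.6 0 0;0 0 0 0 3.6 0 0;0 0 0 0 3.6 0 0;0 0 0 0 3.6 0 0;0 0 0 0 3.6 0 0"

```text
time_s: 20.13
eef_pos: [0.4956, -0.1257, 0.1529]
eef_rot: [3.134, -0.002, 0.192]
force: [1.6, 0.5, 0.3]
grip_width: 0.0004
```

Emit:
apply_moves --plan "0 0 0 0 0 0 0;0 0 0 0 0 0 0;0 0 0 -0.25 0 2 0;0 0 0 -0.25 0 2 0;0 0 0 -0.25 0 1.9 0;0 0 0 0 0 0 0;0 0 0 0 0 0 0"

```text
time_s: 20.72
eef_pos: [0.4951, -0.122, 0.0921]
eef_rot: [-3.135, -0.001, -0.186]
force: [0.4, -0.4, -0.2]
grip_width: 0.0006
```

Emit:
apply_moves --plan "0 0 0 0.5 0 0.06 0;0 0 0 0.5 0 0.05 0;0 0 0 0.4 0 0.04 0;0 0 0 0.3 0 0.03 0;0 0 0 0.5 0 0.06 0;0 0 0 0.5 0 0.05 0;0 0 0 0.5 0 0.06 0;0 0 0 0.5 0 0.05 0;0 0 0 0.4 0 0.04 0;0 0 0 0.3 0 0.03 0;0 0 0 0.1 0 0.01 0;0 0 0 0 0 0 0"

```text
time_s: 21.72
eef_pos: [0.5392, -0.1258, 0.0928]
eef_rot: [3.134, -0.004, 0.18]
force: [-5.8, -4.3, 2.3]
grip_width: 0.0005
```

```bash
python3 fit.py .638 .005 4 now
```

```text
t 21.7167 eef [ 0.5392 -0.1258  0.0928] F [-5.8 -4.3  2.3] q [0.6, 0.28, -0.45, 1.97, 0.14, 0.81, -1.5]
now plate [0.6375 0.008 ] deg 4.97 score -5215 gapL/R mm [26.3 12.6] nearL/R [[0.537, 0.1247], [0.5586, -0.1243]]
```

Emit:
apply_moves --plan "0 0 0 -1.0 0 -0.12 0;0 0 0 -1.0 0 -0.12 0;0 0 0 -0.55 0 -2 0;0 0 0 -0.55 0 -2 0;0 0 0 0.25 0 -2 0;0 0 0 0 -3.5 0 0;0 0 0 0 -3.5 0 0;0 0 0 0 -3.6 0 0;0 0 0 0 -3.6 0 0;0 0 0 0 -3.6 0 0;0 0 0 0 -3.6 0 0;0 0 0 0 -3.6 0 0"

```text
time_s: 22.77
eef_pos: [0.505, 0.1285, 0.1523]
eef_rot: [3.135, -0.001, 0.192]
force: [0.2, -0.0, -0.0]
grip_width: 0.0005
```

Emit:
apply_moves --plan "0 0 0 0 0 0 0;0 0 0 0 0 0 0;0 0 0 -0.25 0 2 0;0 0 0 -0.25 0 2 0;0 0 0 -0.25 0 1.9 0;0 0 0 0 0 0 0;0 0 0 0 0 0 0"

```text
time_s: 23.35
eef_pos: [0.5044, 0.125, 0.0915]
eef_rot: [3.135, -0.004, 0.185]
force: [0.3, -0.7, -0.1]
grip_width: 0.0004
```

Emit:
apply_moves --plan "0 0 0 0.5 0 0.06 0;0 0 0 0.5 0 0.05 0;0 0 0 0.4 0 0.04 0;0 0 0 0.3 0 0.03 0;0 0 0 0.4 0 0.05 0;0 0 0 0.5 0 0.05 0;0 0 0 0.4 0 0.05 0;0 0 0 0.3 0 0.03 0;0 0 0 0.2 0 0.02 0;0 0 0 0 0 0 0"

```text
time_s: 24.18
eef_pos: [0.539, 0.1286, 0.0926]
eef_rot: [-3.134, -0.0, -0.183]
force: [-6.3, 3.9, 1.9]
grip_width: 0.0005
```

```bash
python3 fit.py .648 .005 1 now
```

```text
t 24.1833 eef [0.539  0.1286 0.0926] F [-6.3  3.9  1.9] q [0.27, 0.31, -0.64, 1.96, 0.3, 0.83, -2.1]
now plate [0.6492 0.0034] deg 0.29 score -5136 gapL/R mm [ 5.2 10.2] nearL/R [[0.5586, 0.128], [0.5598, -0.122]]
```

Emit:
apply_moves --plan "0 0 0 -1.0 0 -0.12 0;0 0 0 -0.6 0 -0.12 0;0 0 0 0.25 0 -2 0;0 0 0 0.25 0 -2 0;0 0 0 0.25 0 -1.9 0;0 0 0 0 3.5 0 0;0 0 0 0 3.5 0 0;0 0 0 0 3.6 0 0;0 0 0 0 3.6 0 0;0 0 0 0 3.6 0 0;0 0 0 0 3.6 0 0;0 0 0 0 3.6 0 0"

```text
time_s: 25.23
eef_pos: [0.524, -0.1261, 0.1535]
eef_rot: [3.134, -0.003, 0.192]
force: [0.5, -0.1, -0.4]
grip_width: 0.0003
```

Emit:
apply_moves --plan "0 0 0 0 0 0 0;0 0 0 0 0 0 0;0 0 0 -0.25 0 2 0;0 0 0 -0.25 0 2 0;0 0 0 -0.25 0 1.9 0;0 0 0 0.5 0 0.06 0;0 0 0 0.4 0 0.05 0;0 0 0 0.3 0 0.03 0;0 0 0 0.3 0 0.03 0;0 0 0 0.3 0 0.03 0;0 0 0 0.3 0 0.03 0;0 0 0 0 0 0 0"

```text
time_s: 26.23
eef_pos: [0.5434, -0.1242, 0.0937]
eef_rot: [3.135, -0.002, 0.181]
force: [-7.4, -0.0, 5.9]
grip_width: 0.0003
```

Emit:
apply_moves --plan "0 0 0 0.2 0 0.02 0;0 0 0 0.2 0 0.02 0;0 0 0 0.2 0 0.02 0;0 0 0 0 0 0 0;0 0 0 0 0 0 0"

```text
time_s: 26.65
eef_pos: [0.549, -0.1254, 0.0937]
eef_rot: [3.134, -0.004, 0.18]
force: [-7.8, -3.5, 4.9]
grip_width: 0.0003
```

```bash
python3 fit.py .653 .005 2 now
```

```text
t 26.65 eef [ 0.549  -0.1254  0.0937] F [-7.8 -3.5  4.9] q [0.61, 0.3, -0.48, 1.95, 0.17, 0.82, -1.52]
now plate [0.6531 0.0042] deg 2.35 score -5206 gapL/R mm [5.4 2.1] nearL/R [[0.5581, 0.1254], [0.5683, -0.1244]]
```

Still just sliding at about 8 N. I'll advance in 1.5 mm steps until it bears.

Emit:
apply_moves --plan "0 0 0 0.15 0 0.02 0;0 0 0 0.15 0 0.02 0;0 0 0 0 0 0 0;0 0 0 0 0 0 0"

```text
time_s: 27.03
eef_pos: [0.5518, -0.1258, 0.0936]
eef_rot: [3.133, -0.004, 0.179]
force: [-9.1, -3.0, 5.9]
grip_width: 0.0007
```

Emit:
apply_moves --plan "0 0 0 0.15 0 0.02 0;0 0 0 0 0 0 0;0 0 0 0 0 0 0"

```text
time_s: 27.28
eef_pos: [0.5531, -0.126, 0.0936]
eef_rot: [3.133, -0.004, 0.179]
force: [-8.2, -4.3, 5.5]
grip_width: 0.0005
```

Emit:
apply_moves --plan "0 0 0 0.15 0 0.02 0;0 0 0 0 0 0 0;0 0 0 0 0 0 0"

```text
time_s: 27.53
eef_pos: [0.5539, -0.126, 0.0935]
eef_rot: [3.133, -0.005, 0.176]
force: [-12.0, -2.7, 8.7]
grip_width: 0.0003
```

Emit:
apply_moves --plan "0 0 0 0.15 0 0.02 0;0 0 0 0 0 0 0;0 0 0 0 0 0 0"

```text
time_s: 27.78
eef_pos: [0.5542, -0.126, 0.0933]
eef_rot: [3.134, -0.005, 0.171]
force: [-16.1, -4.2, 11.9]
grip_width: 0.001
```

Force rises to 16 N with almost no travel, so the right buffer is bearing. Now the left.

Emit:
apply_moves --plan "0 0 0 -1.0 0 -0.12 0;0 0 0 -1.0 0 -0.12 0;0 0 0 -0.25 0 -2 0;0 0 0 -0.25 0 -2 0;0 0 0 0.25 0 -1.9 0;0 0 0 0 -3.5 0 0;0 0 0 0 -3.5 0 0;0 0 0 0 -3.6 0 0;0 0 0 0 -3.6 0 0;0 0 0 0 -3.6 0 0;0 0 0 0 -3.6 0 0;0 0 0 0 -3.6 0 0"

```text
time_s: 28.78
eef_pos: [0.5291, 0.1285, 0.1525]
eef_rot: [-3.136, 0.001, -0.193]
force: [0.5, -0.9, -0.2]
grip_width: 0.0008
```

Emit:
apply_moves --plan "0 0 0 0 0 0 0;0 0 0 0 0 0 0;0 0 0 -0.25 0 2 0;0 0 0 -0.25 0 2 0;0 0 0 -0.25 0 1.8 0;0 0 0 0.4 0 0.05 0;0 0 0 0.4 0 0.05 0;0 0 0 0.3 0 0.03 0;0 0 0 0.3 0 0.03 0;0 0 0 0.2 0 0.02 0;0 0 0 0 0 0 0;0 0 0 0 0 0 0"

```text
time_s: 29.78
eef_pos: [0.5442, 0.1269, 0.0934]
eef_rot: [-3.136, 0.001, -0.186]
force: [-6.0, 1.3, -0.8]
grip_width: 0.0002
```

```bash
python3 fit.py .655 .005 3 now
```

```text
t 29.7833 eef [0.5442 0.1269 0.0934] F [-6.   1.3 -0.8] q [0.27, 0.32, -0.64, 1.95, 0.3, 0.84, -2.1]
now plate [0.6591 0.0046] deg 1.77 score -5406 gapL/R mm [-1.8 -2.7] nearL/R [[0.5653, 0.1268], [0.573, -0.1231]]
```

Emit:
apply_moves --plan "0 0 0 0.15 0 0.02 0;0 0 0 0.15 0 0.02 0;0 0 0 0 0 0 0;0 0 0 0 0 0 0"

```text
time_s: 30.17
eef_pos: [0.5463, 0.1272, 0.0932]
eef_rot: [3.136, -0.001, 0.184]
force: [-8.6, 2.4, 3.3]
grip_width: 0.0005
```

Emit:
apply_moves --plan "0 0 0 0.15 0 0.02 0;0 0 0 0 0 0 0;0 0 0 0 0 0 0"

```text
time_s: 30.42
eef_pos: [0.5466, 0.1274, 0.0932]
eef_rot: [3.136, -0.0, 0.179]
force: [-13.1, 1.7, 6.7]
grip_width: 0.0005
```

Emit:
apply_moves --plan "0 0 0 0.15 0 0.02 0;0 0 0 0 0 0 0;0 0 0 0 0 0 0"

```text
time_s: 30.67
eef_pos: [0.5469, 0.1274, 0.0931]
eef_rot: [3.135, 0.0, 0.175]
force: [-16.4, 1.0, 11.8]
grip_width: 0.0008
```

Emit:
apply_moves --plan "0 0 0 0.15 0 0.02 0;0 0 0 0 0 0 0;0 0 0 0 0 0 0"

```text
time_s: 30.92
eef_pos: [0.5472, 0.1275, 0.093]
eef_rot: [3.134, 0.0, 0.171]
force: [-20.9, 1.0, 16.4]
grip_width: 0.0004
```

```bash
python3 fit.py .657 .005 2 now
```

```text
t 30.9167 eef [0.5472 0.1275 0.093 ] F [-20.9   1.   16.4] q [0.27, 0.33, -0.63, 1.94, 0.31, 0.85, -2.1]
now plate [0.6602 0.0041] deg 1.36 score -5634 gapL/R mm [-3.7 -2.9] nearL/R [[0.5672, 0.1269], [0.5732, -0.123]]
```

The left buffer is bearing at 21 N. I'll press the right one home again to confirm both.

Emit:
apply_moves --plan "0 0 0 -0.5 0 -0.1 0;0 0 0 -0.7 0 -0.12 0;0 0 0 0.25 0 -2 0;0 0 0 0.25 0 -2 0;0 0 0 0.25 0 -1.9 0;0 0 0 0 3.5 0 0;0 0 0 0 3.5 0 0;0 0 0 0 3.6 0 0;0 0 0 0 3.6 0 0;0 0 0 0 3.6 0 0;0 0 0 0 3.6 0 0;0 0 0 0 3.6 0 0"

```text
time_s: 31.97
eef_pos: [0.5413, -0.1266, 0.155]
eef_rot: [3.133, -0.003, 0.196]
force: [0.0, -0.3, 0.3]
grip_width: 0.0004
```

Emit:
apply_moves --plan "0 0 0 0 0 0 0;0 0 0 0 0 0 0;0 0 0 -0.25 0 2 0;0 0 0 -0.25 0 2 0;0 0 0 -0.25 0 1.9 0;0 0 0 0.4 0 0.05 0;0 0 0 0.4 0 0.05 0;0 0 0 0.3 0 0.03 0;0 0 0 0.2 0 0.02 0;0 0 0 0.2 0 0.02 0;0 0 0 0 0 0 0;0 0 0 0 0 0 0"

```text
time_s: 32.97
eef_pos: [0.5535, -0.1232, 0.0945]
eef_rot: [3.136, -0.001, 0.181]
force: [-8.4, 1.8, 6.5]
grip_width: 0.0002
```

Emit:
apply_moves --plan "0 0 0 0.15 0 0.02 0;0 0 0 0.15 0 0.02 0;0 0 0 0 0 0 0;0 0 0 0 0 0 0"

```text
time_s: 33.3
eef_pos: [0.5541, -0.1233, 0.094]
eef_rot: [3.137, -0.002, 0.172]
force: [-14.7, 1.4, 10.9]
grip_width: 0.0003
```

Emit:
apply_moves --plan "0 0 0 0.15 0 0.02 0;0 0 0 0 0 0 0;0 0 0 0 0 0 0"

```text
time_s: 33.55
eef_pos: [0.5544, -0.1234, 0.0937]
eef_rot: [3.137, -0.002, 0.168]
force: [-19.6, 1.5, 14.8]
grip_width: 0.0005
```

Right bears at the same position (0.554). I'll back off and retreat.

Emit:
apply_moves --plan "0 0 0 -0.4 0 -0.05 0;0 0 0 -0.8 0 -0.1 0;0 0 0 -0.5 0 -0.1 0;0 0 0 0.25 0 -2.5 0;0 0 0 0.25 0 -3 0;0 0 0 0.25 0 -3 0;0 0 0 0.25 0 -3 0;0 0 0 0.25 0 -3 0;0 0 0 0 3 0 0;0 0 0 0 3 0 0;0 0 0 0 3 0 0;0 0 0 0 0 0 0"

```text
time_s: 34.55
eef_pos: [0.5365, -0.2216, 0.2409]
eef_rot: [3.13, -0.016, 0.192]
force: [-1.0, -1.0, 1.0]
grip_width: 0.0003
```

```bash
python3 fit.py .657 .005 2 now; python3 - <<'E'
from h import *
o=arm.get_obs();im=[cv2.cvtColor(arm.camera(n),4) for n in("scene","side")]
cv2.imwrite("pics/f1.png",im[0]);cv2.imwrite("pics/f2.png",im[1])
crop("pics/f1.png",190,140,150,130,5,"pics/f1c.png");print(o["force"],o["eef_pos"])
cv2.imwrite("pics/fin.png",np.hstack([cv2.resize(cv2.imread("pics/f1c.png"),(450,390)),cv2.resize(im[1],(350,262))[0:262] if 0 else cv2.copyMakeBorder(cv2.resize(im[1],(350,262)),0,128,0,0,0)]))
E
```

```text
t 34.55 eef [ 0.5365 -0.2216  0.2409] F [-1. -1.  1.] q [0.78, 0.16, -0.46, 1.77, 0.04, 1.11, -1.26]
now plate [0.6602 0.0039] deg 1.68 score -5353 gapL/R mm [-3.1 -3.6] nearL/R [[0.5666, 0.1262], [0.5739, -0.1237]]
[1.47845344 1.01863393 0.37617188] [ 0.53691488 -0.21808713  0.24061611]
```

View pics/fin.png

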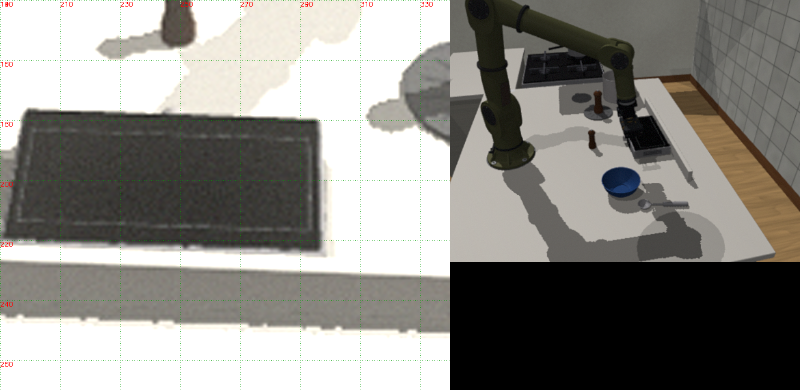

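The final view shows the plate's far edge parallel to the upstand and close against it. The grinder is on the trivet, and the bowl, spoon, pot and decoy haven't moved.

```bash
python3 -c "
from rig import arm
print(arm.get_obs()['time_s'],arm.finish_job())"
```

```text
the job is handed in; nothing more can be done
34.7 None
```

The pepper grinder is on the round grey trivet, and the warming plate is back against the upstand. I handed the job in at 34.7 s; the hand-in gives no verdict.

- **Grinder:** I lifted it straight off the plate and set it upright near the middle of the 170 mm trivet. The jaws held it by the lower part of the head (48 mm opening) rather than the 40 mm waist. It carried without slipping.
- **Walking the plate:** I pushed the bare steel at the left and right near corners in turn, in strokes of 35 mm at most. At the end of each stroke the plate was no more than about 5° askew to the upstand, including the 4.5° it started with. The tool was aimed about 125 mm off centre, clear of the control panel, with only the fingertips leading.
- **Pressing home:** On both sides the force climbed with almost no further movement, to about 21 N on the left and 20 N on the right. The right side stopped at the same position as when it first met the upstand.
- **Last checks:** The plate's yaw measured 1.7° and the upstand's about 1.55°, so they are parallel within error. The bowl, spoon, pot and small grinder looked unmoved, and the arm was clear of everything.
- **Disagreement:** The camera put the buffers 3–4 mm past the upstand face, which can't be real. I trusted the contact forces and take this as error in my position for the upstand face.

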